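# Pack the third board into the rack and close the stop

## Robot

A 7-joint arm with a two-finger parallel gripper is mounted at the origin on the work surface. World frame = base frame: x ahead of the robot, y to its left, z up, the work surface at z = 0. Lengths are in m, angles in rad, forces in N, time in s.
With the tool pointing down it reaches from about 0.35 to 0.9 m from the base axis. Payload 19.9 kg.
Tool frame: the origin (TCP) lies between the finger pads; the fingertips stand 25 mm ahead of it and the grasp point (between the pads) lies 6 mm ahead of it; z points along the fingers, y is the line along which they close (so a half turn about z gives the same grasp; the last joint's range is limited). The gripper opens to 94 mm and grips with 3 to 60 N. Pads are 16 mm wide; open, the fingers measure 119 mm over their backs; the gripper's body (75 mm by 177 mm) begins 78 mm behind the grasp point.
Start: joints at [-1.204, 0.417, -0.01, 1.614, 0.005, 1.111, -0.053], TCP at [0.248, 0.573, 0.23] pointing down, gripper open.
Joint ranges: [-2.81, 2.81], [-0.39, 2.02], [-1.27, 1.25], [0.06, 2.57], [-1.19, 4.33], [0.19, 2], [-2.82, 2.82]. Speed limits (rad/s): [1.89, 1.89, 2.39, 2.39, 3.01, 3.01, 3.01].

## Interface

Orientations are given as a rotation vector (axis times angle).
In Python, from plant import bot, imaging, finish_job gives the robot as it stands. The module is installed in compiled form; this text tells all that it offers.
- The arm moves only by the tool step_arm, never from a script. Its arguments are lists of equal length, an entry for each row: "claw": the opening, from 0 (shut) to 1 (fully open); "xyz": the shift along the tool's x, y, z in mm, a list of three; "rotation": the turn, a rotation vector about the tool's x, y, z in rad, a list of three. A call has 1 to 20 rows; each row shifts and turns the commanded pose from where the row before left it, along the tool's axes as they then stand; what a row does not reach is not made up. A row lasts 1/12 s, in which the tool goes at most 41.7 mm and 7.16 degrees, less where a joint would pass 70% of its speed; a pose out of reach is approached as far as the arm can. A call with a gripper value outside its range is refused whole. The fingers move at their own pace and stop on an object; "newtons" is the grip in N (left out, the last holds). Time passes only in rows, so rows that do not move let the fingers close. It gives the time, the measured TCP pose, the force, the opening and the grip force at its end, in the units of the state.
- bot.read_state(): the state, without advancing time (a new reading comes with each control period).
- imaging.read_camera(name): name is "side" or "top" or "wrist"; returns the picture (480x640x3 uint8, blue, green, red); there is no depth.
- imaging.get_calibration(name): a dict with "fov_y" (degrees; the focal length in pixels is half the picture's height over the tangent of half this angle, whatever the lens; pixels are square), "cx", "cy" (the principal point, pixels), "camera_from_world" (4x4, takes a point from world to camera coordinates). Camera axes: x right, y down, z forward; pixel columns grow to the right and rows downward; lengths in m; the calibration is good to about 2 mm. A picture is of the moment at which its call begins: read the wrist's pose just before it. get_calibration takes no time and is no camera call; for the wrist camera it gives the pose at the moment of the call.
- finish_job(): hands the job in; it is judged then, once.
The state is a dict: "time": time; "joints": joint angles; "joint_velocities": joint speeds; "joint_efforts": joint torques, N m; "tcp_pos": TCP position; "tcp_rot": TCP orientation; "contact_force": force on the tool from outside, world axes, zero at the start; "ft_torque": the same for the moment, N m; "width": opening from 0.0 (shut) to 1.0 (fully open); "grip_force": force on a finger pad.
Only numpy, scipy, OpenCV 4.12 (cv2) and the standard library are available. Lean on these libraries where they do the work, as an engineer would, in place of code of your own. Each camera call takes 0.05 s, during which the arm holds its last target. There are 200 camera calls.

## Task

Two cut boards already stand on edge against the fence of the plywood rack. Find the one board on the table that is the same size as those two (not the short one, not the thick one), stand it on edge in the gap beside them, parallel to them and with its ends about level with theirs. Then slide the rack's stop up until it presses the three boards snugly together against the fence, and let go.

Things in the scene. Friction and masses are not known exactly. Their poses are not given: they have to be found in the camera images.
- board_mid (a point): Centre of the loose board to be packed: bare pine, 140 mm long (its x), 28 mm thick (its y), 70 mm high (its z, up), about 0.14 kg. It stands on its long narrow edge on the table, centre 35 mm up. Two unwanted loose pine offcuts of the same height stand nearby: one only 68 mm long, one 60 mm thick.
- rack: Fixed plywood rack; origin at the centre of its base's underside. Base 200 (x) by 300 (y), 12 mm thick. Fence at the +y end: inner face y = +130 mm, top 97 mm up. Two loose boards like the wanted one stand against it, lengths along x, centred on x = 0, filling y = +74 to +130. The free gap runs from y = +74 back to the stop's face. Packed, the third board's centre is at x 0, y +60, z +47 mm.
- stop (a joint): Travel (m) of the sliding stop along rack +y, towards the fence; 0 is fully back. Its pushing face (150 mm wide, top 85 mm above the table) is at rack y = -89 mm + travel. Starts at 0 to 20 mm; with three boards packed snugly it reads 135 mm. Slides with about 2 N of friction and stays where it is left.
- stop_grip (a point): Grip point on the stop's upright plywood tab, 60 mm long (rack x), 18 mm thick (rack y), from 85 to 140 mm above the table. The point is at the middle of its length and thickness, 115 mm above the table, 9 mm behind the pushing face. Its axes are the rack's.
Mind the look-alikes: they are no part of the job. What is shaped like the part that bears board_mid but black or red is not meant.

How it is judged:
On the way, in this order (a step that is already met when the one before it is completed fails the run):
1. the wanted board stands on edge on the rack base between the two packed boards and the stop (x of board_mid in the frame of rack between -0.02 and 0.02 m and z of board_mid in the frame of rack between 0.037 and 0.057 m and angle between board_mid's own z axis and vertical below 0.18 rad and angle between the x axis of board_mid and the x axis of rack, either way round below 0.2 rad and y of board_mid in the frame of rack between -0.06 and 0.072 m), for 0.2 s.
2. the stop is pushed up snug (value of joint stop between 0.125 and 0.143 m), for 0.2 s.
At the end, for the whole second after the job is handed in: The wanted board stands on edge on the rack base, upright and parallel to the rack within 10 degrees, centre within 20 mm along rack x, 48 to 70 mm in rack y, 37 to 57 mm in z; the stop reads 125 to 143 mm, so under 10 mm of slack is left in the row (all of step 2 and x of board_mid in the frame of rack between -0.02 and 0.02 m and z of board_mid in the frame of rack between 0.037 and 0.057 m and angle between board_mid's own z axis and vertical below 0.18 rad and angle between the x axis of board_mid and the x axis of rack, either way round below 0.2 rad and y of board_mid in the frame of rack between 0.048 and 0.07 m); the robot touches nothing.
It also fails if it takes over 50 s, if anything falls off the work surface, if the arm or the gripper's body presses on something with over 40 N, if the wrist force passes 120 N, or if a joint passes its speed limit or range.

## Working session

There is one attempt and no reset: what is moved stays moved. The work goes in short steps, Python scripts to look and compute and a tool call to move; the robot and the scene stay as the last step left them, time stands still between calls to the robot, and variables do not carry over. Pictures are saved under pics/ and viewed, at most 10 in all, crops included, and the job is handed in when it is done.

Besides the shell and the picture viewer there is one more tool, called after "Emit:" in YAML: its name, and indented under it one key for each argument. step_arm: Moves the arm, as the interface text tells. Its arguments: {"type":"object","properties":{"claw":{"type":"array","items":{"type":"number"}},"xyz":{"type":"array","items":{"type":"array","items":{"type":"number"}}},"rotation":{"type":"array","items":{"type":"array","items":{"type":"number"}}},"newtons":{"type":"number"}},"required":["claw","xyz","rotation"]}

```bash
mkdir -p pics
python3 - <<'E'
from plant import bot, imaging
import cv2,numpy as np
np.set_printoptions(precision=4,suppress=True)
for n in ("top","side"):
    im=imaging.read_camera(n); cv2.imwrite(f"pics/{n}0.png",im)
    c=imaging.get_calibration(n); print(n,c)
s=bot.read_state(); print(s['time'],s['tcp_pos'],s['tcp_rot'],s['width'])
E
```

```text
top {'fov_y': 51.45547384013929, 'cx': 316.97565981364204, 'cy': 248.12956515111492, 'camera_from_world': array([[-0.0108, -0.9999, -0.0078, -0.1249],
       [-0.9877,  0.0119, -0.1562,  0.6077],
       [ 0.1563,  0.0061, -0.9877,  0.8752],
       [ 0.    ,  0.    ,  0.    ,  1.    ]])}
side {'fov_y': 45.56415044531309, 'cx': 322.42205624212534, 'cy': 239.97037215639264, 'camera_from_world': array([[ 0.8226,  0.5684, -0.0152, -0.4407],
       [ 0.423 , -0.6295, -0.6518, -0.2889],
       [-0.38  ,  0.5297, -0.7583,  1.4034],
       [ 0.    ,  0.    ,  0.    ,  1.    ]])}
0.1 [0.2483 0.5732 0.2299] [-0.6377 -3.076   0.0017] 0.9997141019605251
```

View pics/top0.png

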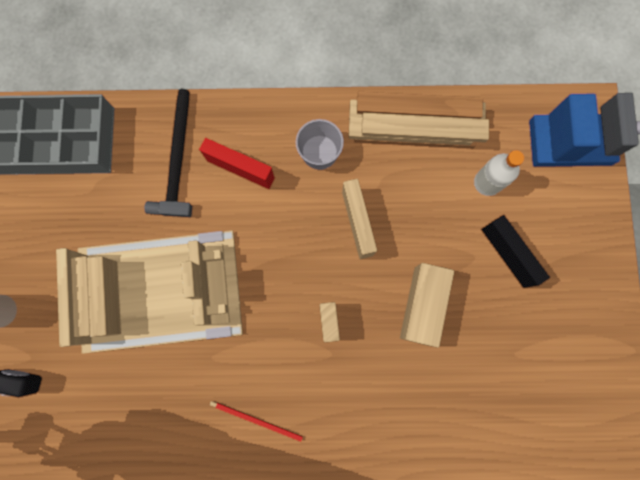

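View pics/side0.png

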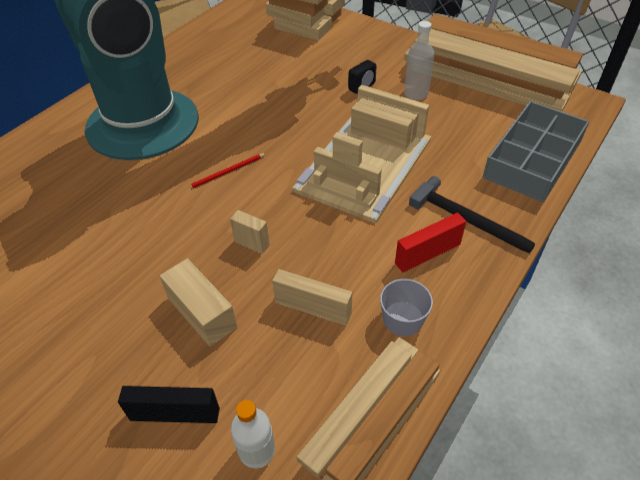

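The top picture shows the pine pieces at (360,218), long and thin; (330,322), short; and (428,305), thick. There are also a red bar at (237,163) and a black one at (515,252). The board at (360,218) fits best because it is bare pine, long and 28 mm thick. The rack is at (150,290), with its fence at the left (image -x, world +y) and the stop tab at (188,280).

```bash
cat > h.py <<'E'
import numpy as np,cv2
from plant import bot,imaging
np.set_printoptions(precision=4,suppress=True)
def ray(n,px,z,c=None):
    c=c or imaging.get_calibration(n); f=240/np.tan(np.radians(c['fov_y']/2))
    T=np.linalg.inv(c['camera_from_world']); d=T[:3,:3]@np.array([(px[0]-c['cx'])/f,(px[1]-c['cy'])/f,1]); o=T[:3,3]
    return o+d*(z-o[2])/d[2]
def proj(n,P,c=None):
    c=c or imaging.get_calibration(n); f=240/np.tan(np.radians(c['fov_y']/2))
    p=(c['camera_from_world']@np.c_[np.atleast_2d(P),np.ones(len(np.atleast_2d(P)))].T)[:3]
    return np.c_[f*p[0]/p[2]+c['cx'],f*p[1]/p[2]+c['cy']]
E
python3 - <<'E'
from h import *
im=cv2.imread('pics/top0.png')
a=cv2.resize(im[225:355,50:250],None,fx=3,fy=3,interpolation=cv2.INTER_CUBIC)
b=cv2.resize(im[170:300,335:400],None,fx=3,fy=3,interpolation=cv2.INTER_CUBIC)
cv2.imwrite('pics/crop.png',np.hstack([a,b]))
E
```

```text
(no output)
```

View pics/crop.png

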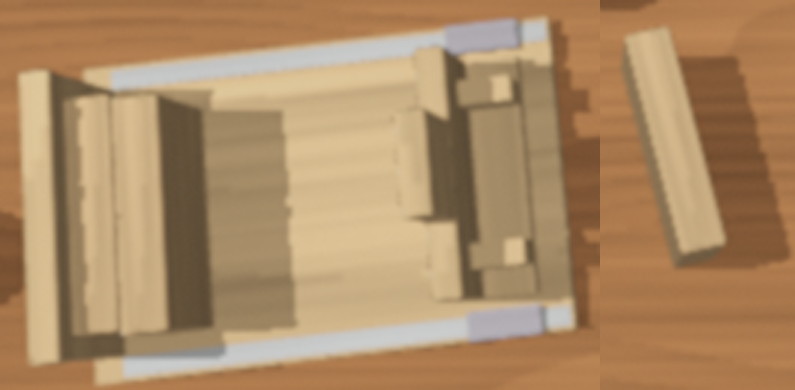

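The enlarged crop shows the board as bare pine, with its top-face corners at full-image pixels (343,182), (357,179), (377,251) and (363,254). It has the same shape as the two packed boards. I'll fit the poses next.

Run:
```python
from h import *
from scipy.optimize import least_squares
B=[(343.3,182.3),(357.3,179.3),(376.7,251),(362.7,254.3)]
Q=np.array([ray('top',p,.07) for p in B]); print('board',Q[:,:2],Q.mean(0))
print('len',np.linalg.norm((Q[0]+Q[1]-Q[2]-Q[3])/2),'thk',np.linalg.norm(Q[0]-Q[1]),np.linalg.norm(Q[2]-Q[3]))
d=(Q[0]+Q[1]-Q[2]-Q[3]); print('ang x-axis',np.degrees(np.arctan2(d[1],d[0])))
# rack: image top = world +x; fence at world +y => rack x ~ world x
m=lambda u,v:(u/3+50,v/3+225)
base=[((.1,-.15,.012),m(548,17)),((-.1,-.15,.012),m(576,328)),((.1,.15,.012),m(85,70)),((-.1,.15,.012),m(97,383)),
((.07,.102,.082),m(158,95)),((-.07,.102,.082),m(168,330)),((.07,.074,.082),m(158,95)),((-.07,.074,.082),m(168,330))]
base=[b for b in base if b[0][1]!=.102]
base+=[((.07,.102,.082),m(114,97)),((-.07,.102,.082),m(120,333))]
P=np.array([b[0] for b in base]);U=np.array([b[1] for b in base])
W=lambda q,P:np.c_[np.cos(q[2])*P[:,0]-np.sin(q[2])*P[:,1]+q[0],np.sin(q[2])*P[:,0]+np.cos(q[2])*P[:,1]+q[1],P[:,2]]
r=least_squares(lambda q:(proj('top',W(q,P))-U).ravel(),[.5,.2,0]);q=r.x
print('rack',q[:2],np.degrees(q[2]));print(r.fun.reshape(-1,2))
for p in [m(395,112),m(427,108),m(435,215),m(403,218)]:
    w=ray('top',p,.14)[:2]-q[:2]; c,s=np.cos(q[2]),np.sin(q[2]); print('tab rackframe',c*w[0]+s*w[1],-s*w[0]+c*w[1])
print('target',W(q,np.array([[0,.045,.047],[0,.06,.047]])))
# side check: overlay of the top corners
im=cv2.imread('pics/side0.png')
for p in proj('side',np.r_[Q,W(q,P)]): cv2.circle(im,tuple(int(round(v)) for v in p),2,(0,0,255),-1)
cv2.imwrite('pics/chk.png',cv2.resize(im[70:330,250:450],None,fx=2.3,fy=2.3))
s=bot.read_state();from scipy.spatial.transform import Rotation as R;print(R.from_rotvec(s['tcp_rot']).as_matrix())
```

```text
board [[ 0.7249 -0.1818]
 [ 0.7303 -0.2078]
 [ 0.5961 -0.2396]
 [ 0.5904 -0.2142]] [ 0.6604 -0.2108  0.07  ]
len 0.13813886377553997 thk 0.026479349931170175 0.02600065165039399
ang x-axis 13.431311037859027
rack [0.5315 0.1697] 6.061834425291057
[[ 0.1062  0.5987]
 [ 0.373   1.0481]
 [-0.185   0.9245]
 [ 0.2596  1.6631]
 [-0.1835 -1.8977]
 [ 0.4365 -1.1388]
 [-1.1828 -0.7387]
 [ 0.3767 -0.2402]]
tab rackframe 0.03045840304395314 -0.08095461989718102
tab rackframe 0.03060281951809314 -0.09874317776494451
tab rackframe -0.028813312559546292 -0.09852748218122653
tab rackframe -0.028397070038434093 -0.08097932866092628
target [[0.5268 0.2144 0.047 ]
 [0.5252 0.2293 0.047 ]]
[[-0.9176  0.3975 -0.0004]
 [ 0.3975  0.9176 -0.001 ]
 [-0.0001 -0.0011 -1.    ]]
```

View pics/chk.png

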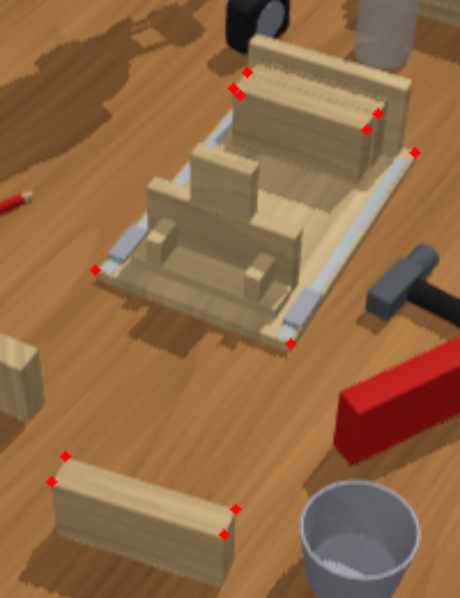

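The crop shows the projected corners landing on the rack base, the packed boards and the loose board, so the two cameras agree. The board measures 138 × 26 mm and the tab 59 × 18 mm. Stop travel is about 8 mm. Moving now.

Emit:
step_arm:
  claw: [1, 1, 1, 1, 1, 1, 1, 1, 1, 1, 1, 1, 1, 1, 1, 1, 1, 1, 1]
  xyz:
    - [0, 0, 0]
    - [0, 0, 0]
    - [0, 0, 0]
    - [0, 0, 0]
    - [0, 0, 0]
    - [0, 0, 0]
    - [-8.75, -34.3, 0]
    - [-8.75, -34.3, 0]
    - [-8.75, -34.3, 0]
    - [-8.75, -34.3, 0]
    - [-8.75, -34.3, 0]
    - [-8.75, -34.3, 0]
    - [-8.75, -34.3, 0]
    - [-8.75, -34.3, 0]
    - [-8.75, -34.3, 0]
    - [-8.75, -34.3, 0]
    - [-8.75, -34.3, 0]
    - [-8.75, -34.3, 0]
    - [-8.75, -34.3, 0]
  rotation:
    - [0, 0, -0.107]
    - [0, 0, -0.107]
    - [0, 0, -0.107]
    - [0, 0, -0.107]
    - [0, 0, -0.107]
    - [0, 0, -0.107]
    - [0, 0, 0]
    - [0, 0, 0]
    - [0, 0, 0]
    - [0, 0, 0]
    - [0, 0, 0]
    - [0, 0, 0]
    - [0, 0, 0]
    - [0, 0, 0]
    - [0, 0, 0]
    - [0, 0, 0]
    - [0, 0, 0]
    - [0, 0, 0]
    - [0, 0, 0]
  newtons: 25

```text
time: 1.68
tcp_pos: [0.4625, 0.1642, 0.2305]
tcp_rot: [0.366, -3.12, 0.0]
contact_force: [1.3, -0.4, -0.2]
width: 1.003
grip_force: 0.0
```

Emit:
step_arm:
  claw: [1, 1, 1, 1, 1, 1, 1, 1, 1, 1, 1, 1, 1, 1]
  xyz:
    - [-8.75, -34.3, 0]
    - [-8.75, -34.3, 0]
    - [-8.75, -34.3, 0]
    - [-8.75, -34.3, 0]
    - [-8.75, -34.3, 0]
    - [-8.75, -34.3, 0]
    - [-8.75, -34.3, 0]
    - [-8.75, -34.3, 0]
    - [-8.75, -34.3, 0]
    - [-8.75, -34.3, 0]
    - [-8.75, -34.3, 0]
    - [-8.75, -34.3, 0]
    - [0, 0, 0]
    - [0, 0, 0]
  rotation:
    - [0, 0, 0]
    - [0, 0, 0]
    - [0, 0, 0]
    - [0, 0, 0]
    - [0, 0, 0]
    - [0, 0, 0]
    - [0, 0, 0]
    - [0, 0, 0]
    - [0, 0, 0]
    - [0, 0, 0]
    - [0, 0, 0]
    - [0, 0, 0]
    - [0, 0, 0]
    - [0, 0, 0]

```text
time: 2.85
tcp_pos: [0.6592, -0.2122, 0.2294]
tcp_rot: [0.361, -3.119, 0.001]
contact_force: [-0.4, 0.9, -0.2]
width: 1.0
grip_force: 0.0
```

Run:
```python
from h import *
from scipy.spatial.transform import Rotation as R
s=bot.read_state(); c=imaging.get_calibration('wrist'); im=imaging.read_camera('wrist')
M=R.from_rotvec(s['tcp_rot']).as_matrix(); print(s['time'],s['tcp_pos'],M,s['joints'])
print('tool err mm',M.T@(np.array([.6604,-.2108,.054])-s['tcp_pos'])*1000)
Q=np.array([[.7249,-.1818,.07],[.7303,-.2078,.07],[.5961,-.2396,.07],[.5904,-.2142,.07]])
print(proj('wrist',Q,c)); 
for p in proj('wrist',Q,c): cv2.circle(im,tuple(int(v) for v in p),4,(0,0,255),1)
cv2.imwrite('pics/w1.png',im)
import pickle;pickle.dump(c,open('cw.pkl','wb'))
```

```text
2.85 [ 0.6592 -0.2122  0.2294] [[-0.9735 -0.2285 -0.0015]
 [-0.2285  0.9736 -0.0006]
 [ 0.0016 -0.0002 -1.    ]] [ 0.0685  0.5555  0.2974  1.4331 -0.1669  1.1791  2.189 ]
tool err mm [ -1.8142   1.1395 175.3816]
[[340.513  303.5099]
 [310.9775 302.8087]
 [309.1567 144.8703]
 [341.3152 145.1769]]
```

View pics/w1.png

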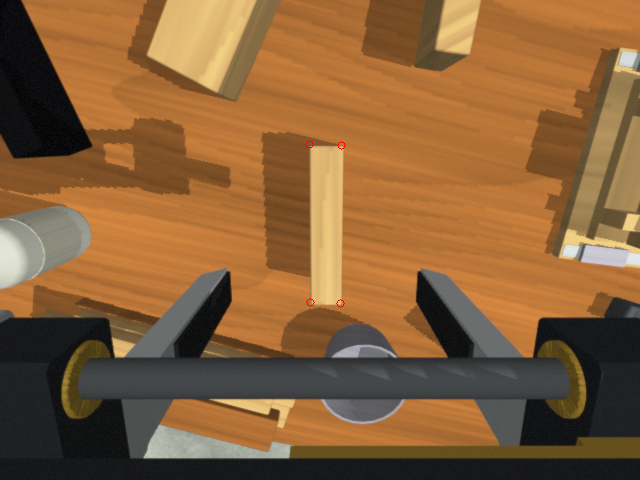

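The wrist picture shows the board at (326,225), with its predicted corners within 1–2 px of its top face. The fingers straddle it with room on both sides, so I'll descend and grip.

Emit:
step_arm:
  claw: [1, 1, 1, 1, 1, 1, 1, 1, 1, 0, 0, 0, 0, 0, 0, 0, 0, 0]
  xyz:
    - [-1.8, 1.5, 25]
    - [0, 0, 25]
    - [0, 0, 25]
    - [0, 0, 25]
    - [0, 0, 25]
    - [0, 0, 25]
    - [0, 0, 25]
    - [0, 0, 0]
    - [0, 0, 0]
    - [0, 0, 0]
    - [0, 0, 0]
    - [0, 0, 0]
    - [0, 0, 0]
    - [0, 0, 0]
    - [0, 0, 0]
    - [0, 0, 0]
    - [0, 0, 0]
    - [0, 0, 0]
  rotation:
    - [0, 0, 0]
    - [0, 0, 0]
    - [0, 0, 0]
    - [0, 0, 0]
    - [0, 0, 0]
    - [0, 0, 0]
    - [0, 0, 0]
    - [0, 0, 0]
    - [0, 0, 0]
    - [0, 0, 0]
    - [0, 0, 0]
    - [0, 0, 0]
    - [0, 0, 0]
    - [0, 0, 0]
    - [0, 0, 0]
    - [0, 0, 0]
    - [0, 0, 0]
    - [0, 0, 0]
  newtons: 25

```text
time: 4.4
tcp_pos: [0.6608, -0.2084, 0.0555]
tcp_rot: [0.365, -3.12, 0.0]
contact_force: [0.1, 0.0, -0.4]
width: 0.399
grip_force: 0.0
```

Emit:
step_arm:
  claw: [0, 0, 0, 0, 0, 0, 0, 0, 0, 0, 0, 0]
  xyz:
    - [0, 0, 0]
    - [0, 0, 0]
    - [0, 0, 0]
    - [0, 0, 0]
    - [0, 0, 0]
    - [0, 0, 0]
    - [0, 0, -20]
    - [0, 0, -25]
    - [0, 0, -25]
    - [0, 0, -25]
    - [0, 0, -25]
    - [0, 0, 0]
  rotation:
    - [0, 0, 0]
    - [0, 0, 0]
    - [0, 0, 0]
    - [0, 0, 0]
    - [0, 0, 0]
    - [0, 0, 0]
    - [0, 0, 0]
    - [0, 0, 0]
    - [0, 0, 0]
    - [0, 0, 0]
    - [0, 0, 0]
    - [0, 0, 0]

```text
time: 5.4
tcp_pos: [0.6626, -0.2091, 0.1807]
tcp_rot: [-0.365, 3.114, -0.004]
contact_force: [0.5, -0.4, -1.4]
width: 0.294
grip_force: 25.0
```

Run:
```python
from h import *
from scipy.spatial.transform import Rotation as R
s=bot.read_state(); M=R.from_rotvec(s['tcp_rot']).as_matrix(); print(s['width']*94,s['grip_force'],s['tcp_pos'])
a=np.arctan2(-M[1,0],-M[0,0]); th=np.radians(6.06); print('turn deg',np.degrees(th-a))
q=np.array([.5315,.1697]); Rk=np.array([[np.cos(th),-np.sin(th)],[np.sin(th),np.cos(th)]])
# grasp pos at board centre assumed: offset from measured centre
t=q+Rk@np.array([0,.035]); print('target',t)
d=t-s['tcp_pos'][:2]; print('rackframe move',Rk.T@d*1000,'tool = (-x,+y)')
```

```text
27.589296586635317 24.998938143253326 [ 0.6626 -0.2091  0.1807]
turn deg -7.299136768583854
target [0.5278 0.2045]
rackframe move [-90.4048 425.4774] tool = (-x,+y)
```

The grip is firm at 27.6 mm wide. I'll raise the board to clear the stop tab and carry it over the gap.

Emit:
step_arm:
  claw: [0, 0, 0, 0, 0, 0, 0, 0, 0, 0, 0, 0, 0, 0, 0, 0, 0, 0, 0, 0]
  xyz:
    - [0, 0, -20]
    - [0, 0, -20]
    - [6, 28.3, 0]
    - [6, 28.3, 0]
    - [6, 28.3, 0]
    - [6, 28.3, 0]
    - [6, 28.3, 0]
    - [6, 28.3, 0]
    - [6, 28.3, 0]
    - [6, 28.3, 0]
    - [6, 28.3, 0]
    - [6, 28.3, 0]
    - [6, 28.3, 0]
    - [6, 28.3, 0]
    - [6, 28.3, 0]
    - [6, 28.3, 0]
    - [6, 28.3, 0]
    - [0, 0, 0]
    - [0, 0, 0]
    - [0, 0, 0]
  rotation:
    - [0, 0, 0.0635]
    - [0, 0, 0.0635]
    - [0, 0, 0]
    - [0, 0, 0]
    - [0, 0, 0]
    - [0, 0, 0]
    - [0, 0, 0]
    - [0, 0, 0]
    - [0, 0, 0]
    - [0, 0, 0]
    - [0, 0, 0]
    - [0, 0, 0]
    - [0, 0, 0]
    - [0, 0, 0]
    - [0, 0, 0]
    - [0, 0, 0]
    - [0, 0, 0]
    - [0, 0, 0]
    - [0, 0, 0]
    - [0, 0, 0]

```text
time: 7.07
tcp_pos: [0.5264, 0.2036, 0.2152]
tcp_rot: [0.166, -3.137, 0.001]
contact_force: [-0.1, -0.2, -2.0]
width: 0.297
grip_force: 25.0
```

```bash
cat >> h.py <<'E'
from scipy.spatial.transform import Rotation as R
th=np.radians(6.06);Rk=np.array([[np.cos(th),-np.sin(th)],[np.sin(th),np.cos(th)]]);q=np.array([.5315,.1697])
def rk():
    s=bot.read_state(); M=R.from_rotvec(s['tcp_rot']).as_matrix()
    print('t',s['time'],'rack xy mm',Rk.T@(s['tcp_pos'][:2]-q)*1000,'z',s['tcp_pos'][2]*1000,'yaw err',np.degrees(np.arctan2(-M[1,0],-M[0,0])-th),'tilt',M[2],'w',s['width']*94,'F',s['contact_force'],'j',s['joints'])
E
python3 - <<'E'
from h import *
rk(); cv2.imwrite('pics/w2.png',np.vstack([imaging.read_camera('wrist')[:300],imaging.read_camera('side')[60:260]]))
E
```

```text
t 7.0667 rack xy mm [-1.4877 34.2549] z 215.24722933676557 yaw err 0.011278091144857613 tilt [ 0.0002 -0.0005 -1.    ] w 27.90614453520162 F [-0.0946 -0.2338 -2.0013] j [-0.5894  0.3282  0.2039  1.7895 -0.0757  1.0319  1.3195]
```

View pics/w2.png

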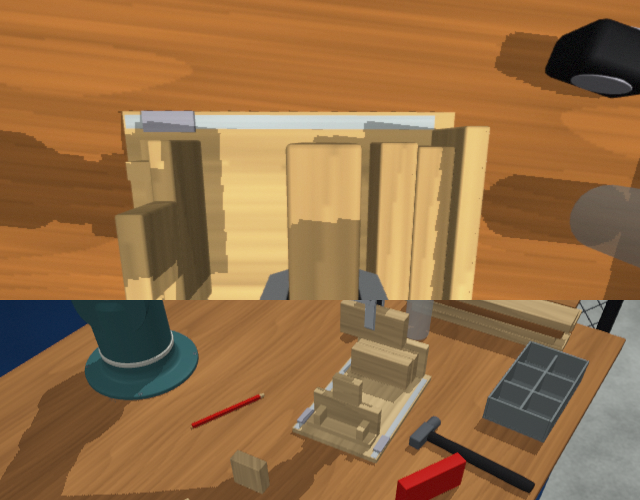

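The picture shows the held board at (325,220), over the open base and clear of the packed boards at (400,220) and the stop at (185,220). I'll lower it.

Emit:
step_arm:
  claw: [0, 0, 0, 0, 0, 0, 0, 0, 0, 0, 0]
  xyz:
    - [0, 0, 24]
    - [0, 0, 24]
    - [0, 0, 24]
    - [0, 0, 24]
    - [0, 0, 20]
    - [0, 0, 15]
    - [0, 0, 10]
    - [0, 0, 4]
    - [0, 0, 2]
    - [0, 0, 0]
    - [0, 0, 0]
  rotation:
    - [0, 0, 0]
    - [0, 0, 0]
    - [0, 0, 0]
    - [0, 0, 0]
    - [0, 0, 0]
    - [0, 0, 0]
    - [0, 0, 0]
    - [0, 0, 0]
    - [0, 0, 0]
    - [0, 0, 0]
    - [0, 0, 0]

```text
time: 8.08
tcp_pos: [0.5268, 0.2042, 0.0693]
tcp_rot: [-0.166, 3.136, 0.001]
contact_force: [0.8, -0.7, -0.9]
width: 0.296
grip_force: 25.0
```

```bash
python3 -c "
from h import *
rk()"
```

```text
t 8.0833 rack xy mm [-0.9988 34.809 ] z 69.25878113029009 yaw err 0.011368948588667206 tilt [-0.0011  0.0003 -1.    ] w 27.845152968722797 F [ 0.8143 -0.7142 -0.9048] j [-0.5597  0.5218  0.1715  1.892  -0.1268  0.737   1.3602]
```

Emit:
step_arm:
  claw: [0, 0, 0, 0.5, 0.5, 0.5, 0.5, 0.5, 0.5, 0.5]
  xyz:
    - [0, 0, 1.2]
    - [0, 0, 0.5]
    - [0, 0, 0]
    - [0, 0, 0]
    - [0, 0, 0]
    - [0, 0, 0]
    - [0, 0, 0]
    - [0, 0, 0]
    - [0, 0, 0]
    - [0, 0, 0]
  rotation:
    - [0, 0, 0]
    - [0, 0, 0]
    - [0, 0, 0]
    - [0, 0, 0]
    - [0, 0, 0]
    - [0, 0, 0]
    - [0, 0, 0]
    - [0, 0, 0]
    - [0, 0, 0]
    - [0, 0, 0]

```text
time: 8.92
tcp_pos: [0.5263, 0.2042, 0.0667]
tcp_rot: [0.167, -3.137, 0.0]
contact_force: [0.5, 0.5, 0.0]
width: 0.499
grip_force: 0.0
```

Emit:
step_arm:
  claw: [0.5, 0.5, 0.5, 0.5, 0.5, 0.5, 0.5, 0.5, 0.5, 0.5]
  xyz:
    - [0, 0, 0]
    - [0, 0, -15]
    - [0, 0, -20]
    - [0, 0, -25]
    - [0, 0, -25]
    - [0, 0, -25]
    - [0, 0, -25]
    - [0, 0, -15]
    - [0, 0, 0]
    - [0, 0, 0]
  rotation:
    - [0, 0, 0]
    - [0, 0, 0]
    - [0, 0, 0]
    - [0, 0, 0]
    - [0, 0, 0]
    - [0, 0, 0]
    - [0, 0, 0]
    - [0, 0, 0]
    - [0, 0, 0]
    - [0, 0, 0]

```text
time: 9.75
tcp_pos: [0.5265, 0.2043, 0.2172]
tcp_rot: [-0.167, 3.136, 0.001]
contact_force: [-0.0, -0.3, -0.8]
width: 0.502
grip_force: 0.0
```

Run:
```python
from h import *
rk(); cv2.imwrite('pics/w3.png',np.vstack([imaging.read_camera('wrist')[:340],imaging.read_camera('side')[60:260]]))
```

```text
t 9.75 rack xy mm [-1.3096 34.9336] z 217.19158142398678 yaw err 0.026372590412170525 tilt [-0.0011  0.0004 -1.    ] w 47.175886783435686 F [-0.0222 -0.2823 -0.765 ] j [-0.5916  0.3259  0.2055  1.7879 -0.0762  1.0343  1.3193]
```

View pics/w3.png

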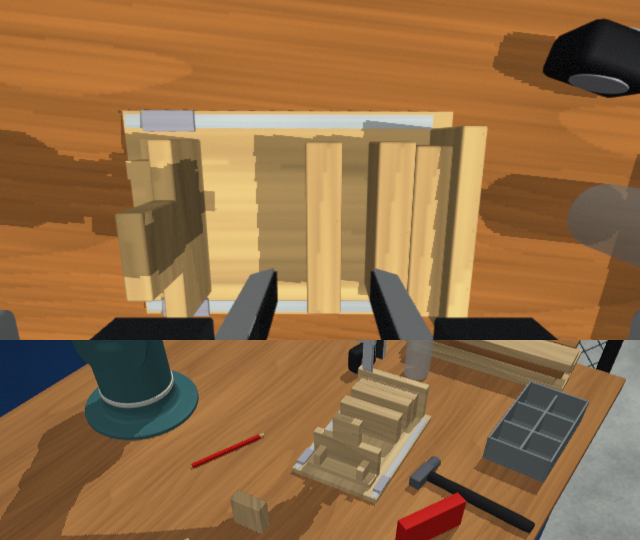

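The picture shows the board at (325,225), standing upright and parallel, with its ends level with the packed boards. The stop tab is at (150,255). I'll go to the tab.

Emit:
step_arm:
  claw: [1, 1, 1, 1, 1, 1, 1, 1, 1, 1, 1, 1, 1]
  xyz:
    - [-1.5, -25, 0]
    - [0, -25, 0]
    - [0, -25, 0]
    - [0, -25, 0]
    - [0, -25, 0]
    - [0, 0, 0]
    - [0, 0, 0]
    - [0, 0, 23]
    - [0, 0, 23]
    - [0, 0, 23]
    - [0, 0, 24]
    - [0, 0, 0]
    - [0, 0, 0]
  rotation:
    - [0, 0, 0]
    - [0, 0, 0]
    - [0, 0, 0]
    - [0, 0, 0]
    - [0, 0, 0]
    - [0, 0, 0]
    - [0, 0, 0]
    - [0, 0, 0]
    - [0, 0, 0]
    - [0, 0, 0]
    - [0, 0, 0]
    - [0, 0, 0]
    - [0, 0, 0]
  newtons: 15

```text
time: 10.93
tcp_pos: [0.5403, 0.0808, 0.123]
tcp_rot: [0.168, -3.134, 0.001]
contact_force: [0.7, -0.5, 0.0]
width: 0.997
grip_force: 0.0
```

Emit:
step_arm:
  claw: [0, 0, 0, 0, 0, 0, 0, 0, 0, 0, 0, 0, 0, 0, 0, 0, 0, 0, 0, 0]
  xyz:
    - [0, 0, 0]
    - [0, 0, 0]
    - [0, 0, 0]
    - [0, 0, 0]
    - [0, 0, 0]
    - [0, 0, 0]
    - [0, 0, 0]
    - [0, 0, 0]
    - [0, 0, 0]
    - [0, 0, 0]
    - [0, 0, 0]
    - [0, 0, 0]
    - [0, 0, 0]
    - [0, 0, 0]
    - [0, 0, 0]
    - [0, 0, 0]
    - [0, 0, 0]
    - [0, 0, 0]
    - [0, 0, 0]
    - [0, 0, 0]
  rotation:
    - [0, 0, 0]
    - [0, 0, 0]
    - [0, 0, 0]
    - [0, 0, 0]
    - [0, 0, 0]
    - [0, 0, 0]
    - [0, 0, 0]
    - [0, 0, 0]
    - [0, 0, 0]
    - [0, 0, 0]
    - [0, 0, 0]
    - [0, 0, 0]
    - [0, 0, 0]
    - [0, 0, 0]
    - [0, 0, 0]
    - [0, 0, 0]
    - [0, 0, 0]
    - [0, 0, 0]
    - [0, 0, 0]
    - [0, 0, 0]

```text
time: 12.6
tcp_pos: [0.5411, 0.0801, 0.1238]
tcp_rot: [-0.167, 3.137, -0.0]
contact_force: [0.1, 1.7, -1.0]
width: 0.193
grip_force: 15.0
```

```bash
python3 -c "
from h import *
rk()"
```

```text
t 12.6 rack xy mm [  0.0636 -90.1567] z 123.76639808824186 yaw err 0.026021966959372374 tilt [ 0.     -0.0001 -1.    ] w 18.15890378800608 F [ 0.1195  1.7049 -1.0451] j [-0.3996  0.417   0.2427  1.9097 -0.1322  0.8302  1.5895]
```

The gripper is holding the tab at 18.2 mm wide. I'll push the stop up gently.

Emit:
step_arm:
  claw: [0, 0, 0, 0, 0, 0, 0, 0, 0, 0, 0, 0, 0, 0, 0, 0, 0, 0, 0]
  xyz:
    - [0, 4, 0]
    - [0, 7, 0]
    - [0, 8, 0]
    - [0, 8, 0]
    - [0, 8, 0]
    - [0, 8, 0]
    - [0, 8, 0]
    - [0, 7, 0]
    - [0, 7, 0]
    - [0, 7, 0]
    - [0, 7, 0]
    - [0, 7, 0]
    - [0, 7, 0]
    - [0, 6, 0]
    - [0, 6, 0]
    - [0, 6, 0]
    - [0, 6, 0]
    - [0, 0, 0]
    - [0, 0, 0]
  rotation:
    - [0, 0, 0]
    - [0, 0, 0]
    - [0, 0, 0]
    - [0, 0, 0]
    - [0, 0, 0]
    - [0, 0, 0]
    - [0, 0, 0]
    - [0, 0, 0]
    - [0, 0, 0]
    - [0, 0, 0]
    - [0, 0, 0]
    - [0, 0, 0]
    - [0, 0, 0]
    - [0, 0, 0]
    - [0, 0, 0]
    - [0, 0, 0]
    - [0, 0, 0]
    - [0, 0, 0]
    - [0, 0, 0]

```text
time: 14.18
tcp_pos: [0.5288, 0.1976, 0.1238]
tcp_rot: [-0.168, 3.136, 0.001]
contact_force: [5.6, 2.6, -7.2]
width: 0.188
grip_force: 15.0
```

```bash
python3 -c "
from h import *
rk()"
```

```text
t 14.1833 rack xy mm [ 0.2863 28.0407] z 123.76262306706121 yaw err 0.07264631749818276 tilt [-0.0008  0.0006 -1.    ] w 17.636295499355054 F [ 5.5553  2.6392 -7.1936] j [-0.5806  0.4422  0.2118  1.8661 -0.121   0.8447  1.3697]
```

Emit:
step_arm:
  claw: [0, 0, 0, 0, 0]
  xyz:
    - [0, 2, 0]
    - [0, 2, 0]
    - [0, 2, 0]
    - [0, 1, 0]
    - [0, 0, 0]
  rotation:
    - [0, 0, 0]
    - [0, 0, 0]
    - [0, 0, 0]
    - [0, 0, 0]
    - [0, 0, 0]

```text
time: 14.6
tcp_pos: [0.5282, 0.2039, 0.1238]
tcp_rot: [-0.167, 3.136, 0.0]
contact_force: [6.8, 0.1, -5.6]
width: 0.193
grip_force: 15.0
```

Emit:
step_arm:
  claw: [0, 0, 0]
  xyz:
    - [0, 1, 0]
    - [0, 1, 0]
    - [0, 0, 0]
  rotation:
    - [0, 0, 0]
    - [0, 0, 0]
    - [0, 0, 0]

```text
time: 14.85
tcp_pos: [0.528, 0.2057, 0.1238]
tcp_rot: [-0.167, 3.136, -0.0]
contact_force: [5.4, -0.7, -5.4]
width: 0.193
grip_force: 15.0
```

Run:
```python
from h import *
rk(); cv2.imwrite('pics/w4.png',imaging.read_camera('wrist'))
```

```text
t 14.85 rack xy mm [ 0.3164 36.1971] z 123.78714246105628 yaw err 0.020447852159559472 tilt [-0.0007 -0.0001 -1.    ] w 18.10691772206604 F [ 5.4123 -0.7157 -5.4176] j [-0.5931  0.4456  0.2104  1.8605 -0.12    0.847   1.3537]
```

View pics/w4.png

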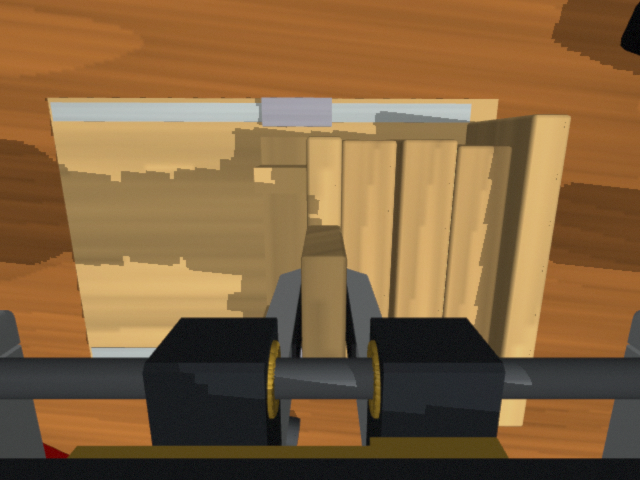

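The boards at (365,200), (427,200) and (485,200) are almost closed up against the fence. I'll press on until the force rises.

Emit:
step_arm:
  claw: [0, 0, 0]
  xyz:
    - [0, 1, 0]
    - [0, 1, 0]
    - [0, 0, 0]
  rotation:
    - [0, 0, 0]
    - [0, 0, 0]
    - [0, 0, 0]

```text
time: 15.15
tcp_pos: [0.5278, 0.2077, 0.1238]
tcp_rot: [-0.167, 3.136, -0.0]
contact_force: [6.2, -0.6, -5.7]
width: 0.19
grip_force: 15.0
```

Emit:
step_arm:
  claw: [0, 0, 0]
  xyz:
    - [0, 1, 0]
    - [0, 0, 0]
    - [0, 0, 0]
  rotation:
    - [0, 0, 0]
    - [0, 0, 0]
    - [0, 0, 0]

```text
time: 15.4
tcp_pos: [0.5277, 0.2086, 0.1238]
tcp_rot: [-0.166, 3.136, -0.0]
contact_force: [6.8, -0.8, -6.0]
width: 0.193
grip_force: 15.0
```

```bash
python3 -c "
from h import *
rk()"
```

```text
t 15.4 rack xy mm [ 0.3273 39.1193] z 123.77625600828513 yaw err 0.017025092195080135 tilt [-0.0007 -0.0001 -1.    ] w 18.097960468618403 F [ 6.7902 -0.7862 -6.0366] j [-0.5973  0.4468  0.2097  1.8585 -0.1198  0.8478  1.3486]
```

Emit:
step_arm:
  claw: [0, 0, 0]
  xyz:
    - [0, 1, 0]
    - [0, 0, 0]
    - [0, 0, 0]
  rotation:
    - [0, 0, 0]
    - [0, 0, 0]
    - [0, 0, 0]

```text
time: 15.65
tcp_pos: [0.5277, 0.2086, 0.1238]
tcp_rot: [-0.165, 3.137, -0.002]
contact_force: [7.6, -6.7, -3.6]
width: 0.187
grip_force: 15.0
```

Emit:
step_arm:
  claw: [0, 0, 0]
  xyz:
    - [0, 1, 0]
    - [0, 0, 0]
    - [0, 0, 0]
  rotation:
    - [0, 0, 0]
    - [0, 0, 0]
    - [0, 0, 0]

```text
time: 15.9
tcp_pos: [0.5277, 0.2087, 0.1238]
tcp_rot: [-0.164, 3.137, -0.003]
contact_force: [5.1, -11.8, -2.5]
width: 0.19
grip_force: 15.0
```

Run:
```python
from h import *
rk(); im=imaging.read_camera('wrist'); cv2.imwrite('pics/w5.png',cv2.resize(im[90:330,230:590],None,fx=2.2,fy=2.2))
```

```text
t 15.9 rack xy mm [ 0.336  39.1538] z 123.77030497244621 yaw err -0.0718426185910061 tilt [-0.0002 -0.0021 -1.    ] w 17.89839371332276 F [  5.1229 -11.8327  -2.4889] j [-0.5993  0.4474  0.211   1.8578 -0.1183  0.849   1.3452]
```

View pics/w5.png

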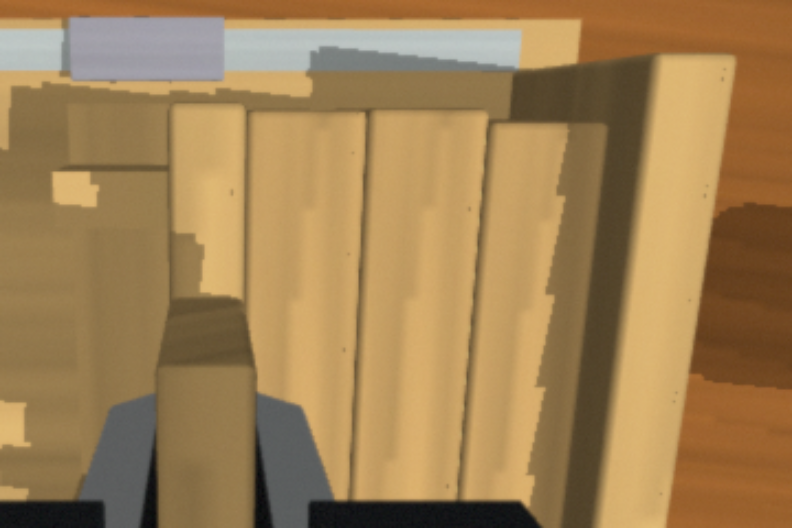

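The row is closed with no gaps, and the force rose to 12 N with the stop no longer moving. I'll relax, release and retreat.

Emit:
step_arm:
  claw: [0, 0, 0.6, 0.6, 0.6, 0.6, 0.6, 0.6, 0.6, 0.6, 0.6, 0.6, 0.6, 0.6, 0.6, 0.6]
  xyz:
    - [0, -1.5, 0]
    - [0, 0, 0]
    - [0, 0, 0]
    - [0, 0, 0]
    - [0, 0, 0]
    - [0, 0, 0]
    - [0, 0, 0]
    - [0, 0, 0]
    - [0, 0, 0]
    - [0, 0, -15]
    - [0, 0, -25]
    - [0, 0, -30]
    - [0, 0, -30]
    - [0, 0, -20]
    - [0, 0, 0]
    - [0, 0, 0]
  rotation:
    - [0, 0, 0]
    - [0, 0, 0]
    - [0, 0, 0]
    - [0, 0, 0]
    - [0, 0, 0]
    - [0, 0, 0]
    - [0, 0, 0]
    - [0, 0, 0]
    - [0, 0, 0]
    - [0, 0, 0]
    - [0, 0, 0]
    - [0, 0, 0]
    - [0, 0, 0]
    - [0, 0, 0]
    - [0, 0, 0]
    - [0, 0, 0]

```text
time: 17.28
tcp_pos: [0.5277, 0.209, 0.2446]
tcp_rot: [-0.167, 3.135, 0.001]
contact_force: [0.5, 0.2, 0.4]
width: 0.606
grip_force: 0.0
```

Run:
```python
from h import *
rk(); im=imaging.read_camera('wrist'); im2=imaging.read_camera('side')[70:240,250:450]
cv2.imwrite('pics/w6.png',np.vstack([im[:340],cv2.resize(im2,(282,240)).copy() if 0 else cv2.copyMakeBorder(cv2.resize(im2,(306,260)),0,0,0,334,0)]))
```

```text
t 17.2833 rack xy mm [ 0.3402 39.4782] z 244.58452604627482 yaw err 0.026755394295223032 tilt [-0.0017  0.0007 -1.    ] w 56.92031488223567 F [0.5232 0.1805 0.3983] j [-0.6211  0.3042  0.2332  1.7526 -0.0783  1.0919  1.3147]
```

View pics/w6.png

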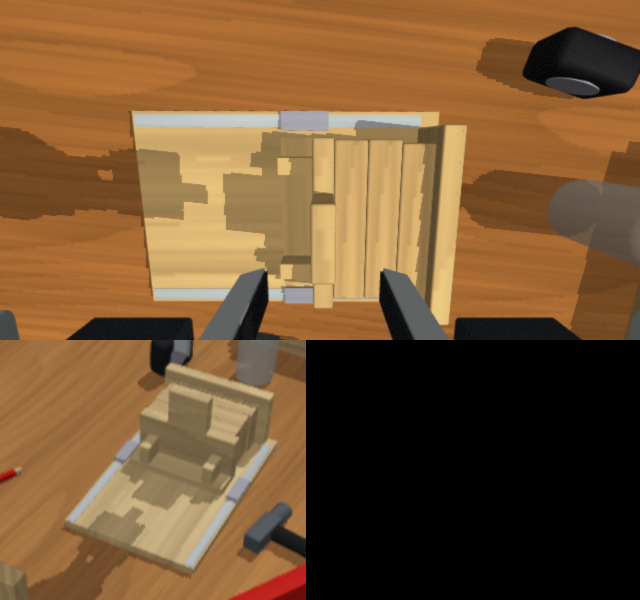

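The picture shows the three boards at (350–415,220), packed snugly between the stop at (322,230) and the fence at (450,220). The gripper is clear of everything.

```bash
python3 -c "
from plant import finish_job
print(finish_job())"
```

```text
the job is handed in; nothing more can be done
None
```

I stood the matching pine board in the gap beside the other two, slid the stop up until the three pressed snugly against the fence, let go, and handed the job in after about 17 s of robot time; no verdict came back.

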